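# Cover the wide steel jar with its lid

## Task

Cover the wide steel jar with the lid that fits it, the larger of the two lying there: lower it gently onto the jar's rim, without dropping it, so that it sits seated and level. Leave the jar standing where it is, and leave the narrow jar open and the smaller lid lying where they are.

Things in the scene. Friction and masses are not known exactly. Their poses are not given: they have to be found in the camera images.
- wide_jar: Loose open round stainless steel jar, the wider of two, 80 mm outside diameter (84 mm at the rolled rim), mouth 75 mm inside, 60 mm high, standing on the table, about 0.45 kg. Origin: centre of its underside; z up along its axis, the rim is 60 mm above the origin. Round: its yaw does not matter.
- wide_lid: Larger of two loose steel lids, about 0.12 kg, lying right way up on the table. Origin: centre of its underside; z up. Above it: plug 52 to 56 mm across at 0-10 mm, flange 94 mm across at 10-13 mm, thin neck to 21 mm, upright black round knob 25 mm across at 21-45 mm (grip it there). Seated, the plug is in the jar's mouth with 10 mm play, the flange on the rim, this origin 50 mm above the jar's.
- narrow_jar: Loose open stainless steel jar of the same kind but narrow, 53 mm outside diameter, 60 mm high; not to be covered or moved. Origin: centre of its underside; z up.
- narrow_lid: Loose lid of the narrow jar, of the same kind as the large one but with a flange only 62 mm across and a knob 21 mm across, 45 mm high; it would fall into the wide jar. Not to be moved. Origin: centre of its underside; z up.

How it is judged (in metres and radians):
At the end, for the whole second after the job is handed in: The large lid rests still on the wide jar: centred within 14 mm, its origin 46 to 54 mm above the jar's, both level within 10 degrees; the wide jar within 40 mm of its start, the narrow jar (upright within 10 degrees) and small lid within 30 mm of theirs (horizontal distance between wide_lid and wide_jar below 0.014 m and z of wide_lid in the frame of wide_jar between 0.046 and 0.054 m and angle between each of wide_lid, wide_jar, narrow_jar's own z axis and vertical below 0.17 rad and distance of wide_jar from where it was at the start of the episode below 0.04 m and distance of each of narrow_jar, narrow_lid from where it was at the start of the episode below 0.03 m and linear speed of each of wide_lid, wide_jar below 0.02 m/s); the robot touches nothing.
It fails at once if the lid is dropped or slammed onto the wide jar (faster than 0.6 m/s in the last 30 mm above its seat) (horizontal distance between wide_lid and wide_jar below 0.05 m and z of wide_lid in the frame of wide_jar below 0.08 m and linear speed of wide_lid above 0.6 m/s).
It also fails if it takes over 45 s, if anything falls off the work surface, if the arm or the gripper's body presses on something with over 40 N, if the wrist force passes 120 N, or if a joint passes its speed limit or range.

## Robot

A 6-joint arm with a two-finger parallel gripper is mounted at the origin on a cart in front of the work surface, level with it; the furniture and walls round the work are solid. World frame = base frame: x ahead of the robot, y to its left, z up, the work surface at z = 0. Lengths are in mm, angles in rad, forces in N, time in s.
With the tool pointing down it reaches from about 350 to 875 mm from the base axis. Payload 4.2 kg.
Tool frame: the origin (TCP) lies at the very end of the fingers, on their centre line; the grasp point (between the pads) lies 19 mm behind it (pinch_z is the distance from the TCP to the grasp point, in mm); z points along the fingers, y is the line along which they close (so a half turn about z gives the same grasp; the last joint's range is limited). The gripper opens to 85 mm and grips with 20 to 120 N. Pads are 22 mm wide; open, the fingers measure 114 mm over their backs; the gripper's body (76 mm by 85 mm) begins 54 mm behind the grasp point. The pads swing forward as they close: fully open they stand 13 mm farther back than shut.
Start: joints at [1.374, 0.385, 0.008, 0, -1.194, -0.259], TCP at [275.079, 561.187, 231.312] pointing down, gripper open.
Joint ranges: [-3.14, 3.14], [-1.21, 2.06], [-1.07, 1.41], [-3.16, 2.05], [-2.99, -0.16], [-3.1, 3.1]. Speed limits (rad/s): [2.79, 2.79, 3.14, 3.14, 3.14, 3.14].

## Interface

Orientations are given as a unit quaternion [x, y, z, w].
In Python, from bench import * gives the robot as it stands.
- The arm moves only by the tool arm_command, never from a script. Its argument "steps" is one flat list of numbers, 4 for each row, row after row: the shift along the tool's x, y, z in m, then the turn about the tool's z in rad. In form: [tx, ty, tz, roll, tx, ty, tz, roll, ...]. A call has 1 to 20 rows; each row shifts and turns the commanded pose from where the row before left it, along the tool's axes as they then stand; what a row does not reach is not made up. A row lasts 1/8 s, in which the tool goes at most 62.5 mm and 10.7 degrees, less where a joint would pass 70% of its speed; a pose out of reach is approached as far as the arm can. A call with a gripper value outside its range is refused whole. "grip" is the finger opening in m, from 0 to 0.0854, set as the call begins (left out, the last holds). The fingers move at their own pace and stop on an object; the grip force is fixed at half the most. Time passes only in rows, so rows that do not move let the fingers close. It gives the time, the measured TCP pose, the force, the opening and the grip force at its end, in the units of the state.
- read_state(): the state, without advancing time (a new reading comes with each control period).
- get_image(name): name is "scene" or "side" or "wrist"; returns the picture (420x560x3 uint8, red, green, blue); there is no depth.
- get_calibration(name): a dict with "camera_matrix" (3x3 intrinsics, pixels), "cam_to_world" (4x4, takes a point from camera to world coordinates). Camera axes: x right, y down, z forward; pixel columns grow to the right and rows downward; lengths in mm; the calibration is good to about 2 mm. A picture is of the moment at which its call begins: read the wrist's pose just before it. get_calibration takes no time and is no camera call; for the wrist camera it gives the pose at the moment of the call.
- job_done(): hands the job in; it is judged then, once.
The state is a dict: "clock": time; "joints": joint angles; "joint_vel": joint speeds; "joint_efforts": joint torques, N m; "position": TCP position; "ee_rot": TCP orientation; "contact_force": force on the tool from outside, world axes, zero at the start; "wrist_torque": the same for the moment, N m; "gripper_width": finger opening in mm; "grasp_force": force on a finger pad.
Only numpy, scipy, OpenCV 4.12 (cv2) and the standard library are available. Lean on these libraries where they do the work, as an engineer would, in place of code of your own. Each camera call takes 0.05 s, during which the arm holds its last target. There are 200 camera calls.

## Working session

There is one attempt and no reset: what is moved stays moved. The work goes in short steps, Python scripts to look and compute and a tool call to move; the robot and the scene stay as the last step left them, time stands still between calls to the robot, and variables do not carry over. Pictures are saved under pics/ and viewed, at most 10 in all, crops included, and the job is handed in when it is done.

Besides the shell and the picture viewer there is one more tool, called after "Request:" as name(argument=value, ...) on one line, values as JSON. arm_command: Moves the arm, as the interface text tells. Its arguments: {"type":"object","properties":{"steps":{"type":"array","items":{"type":"number"}},"grip":{"type":"number"}},"required":["steps"]}

```bash
mkdir -p pics
python3 - <<'E'
from bench import *
import cv2
s=read_state();print(s['clock'],s['position'],s['ee_rot'],s['gripper_width'])
for n in ['scene','side','wrist']:
    c=get_calibration(n);print(n,c['camera_matrix'],c['cam_to_world'])
    cv2.imwrite(f'pics/{n}0.png',get_image(n)[...,::-1])
E
```

```text
0.0 [274.82880144 560.68486345 230.21954599] [ 9.74127803e-01 -2.25995231e-01 -1.96462314e-04  1.06788715e-03] 85.35104840836063
scene [[386.40122917   0.         280.20557913]
 [  0.         386.40122917 203.15432829]
 [  0.           0.           1.        ]] [[-4.64006717e-01 -5.57924321e-01  6.88053936e-01 -1.30653258e+02]
 [-8.85712657e-01  3.04939034e-01 -3.50036104e-01  4.44876364e+02]
 [-1.45208473e-02 -7.71837183e-01 -6.35654393e-01  5.78801775e+02]
 [ 0.00000000e+00  0.00000000e+00  0.00000000e+00  1.00000000e+00]]
side [[433.66034875   0.         274.28115883]
 [  0.         433.66034875 209.70620182]
 [  0.           0.           1.        ]] [[ 9.88293764e-01 -7.04234364e-02  1.35336528e-01  3.43795893e+02]
 [-1.52007821e-01 -5.30141662e-01  8.34172309e-01 -5.60285697e+02]
 [ 1.30022513e-02 -8.44979502e-01 -5.34640611e-01  4.97228777e+02]
 [ 0.00000000e+00  0.00000000e+00  0.00000000e+00  1.00000000e+00]]
wrist [[354.37014227   0.         280.68225498]
 [  0.         354.37014227 209.75829664]
 [  0.           0.           1.        ]] [[-4.39129980e-01 -8.50916400e-01 -2.88281356e-01  3.48851325e+02]
 [-8.98416522e-01  4.17174742e-01  1.37160446e-01  5.25234437e+02]
 [ 3.55162717e-03  3.19227997e-01 -9.47671289e-01  3.72248196e+02]
 [ 0.00000000e+00  0.00000000e+00  0.00000000e+00  1.00000000e+00]]
```

View pics/scene0.png

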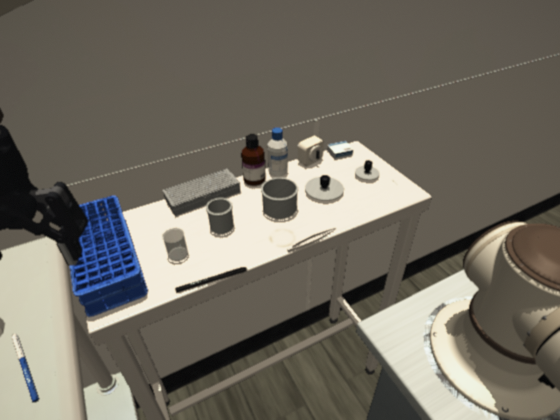

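View pics/side0.png

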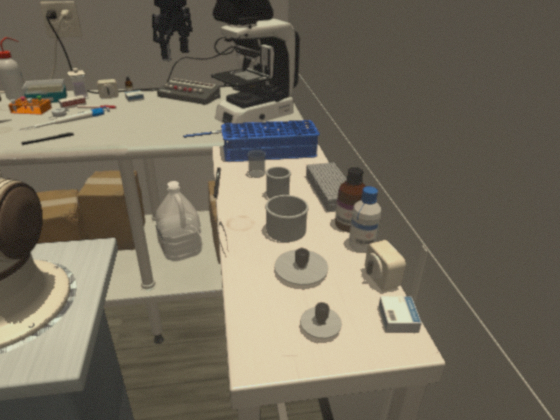

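The scene view shows the wide jar at about (280,198), the large lid at (325,188) and the small lid at (367,172). The narrow jar is at (220,215), and the bottles stand behind the wide jar. In the side view the jar rim is at about (287,210), the large lid at (301,267) and the small lid at (321,322). Next I'll enlarge both.

Run:
```python
import cv2,numpy as np
a=cv2.imread('pics/scene0.png')[150:250,250:390]
b=cv2.imread('pics/side0.png')[185:345,250:350]
a=cv2.resize(a,None,fx=3.5,fy=3.5,interpolation=cv2.INTER_CUBIC)
b=cv2.resize(b,None,fx=3,fy=3,interpolation=cv2.INTER_CUBIC)
o=np.zeros((480,800,3),np.uint8);o[:350,:490]=a;o[:480,490:790]=b
cv2.imwrite('pics/crop.png',o)
```

```text
(no output)
```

View pics/crop.png

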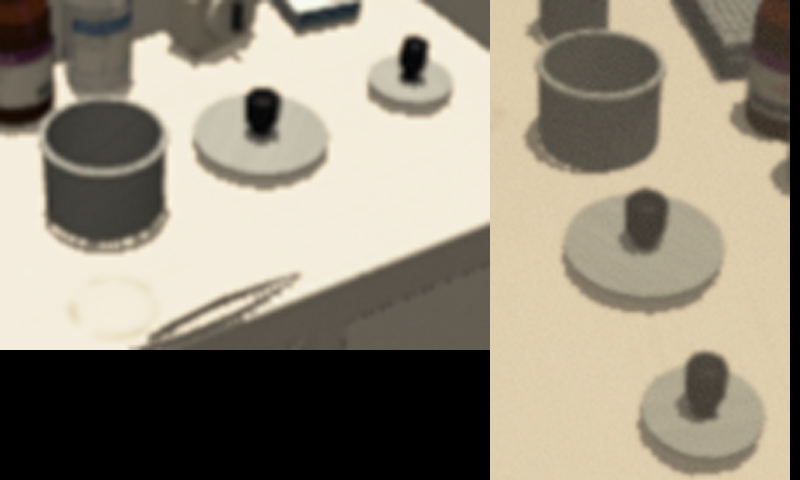

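The crop shows the jar rim centred at scene (279.4,188.6) and side (287.0,206.2). The large lid's flange is at (324.6,188.4) and (301.2,267), with its knob top at (325.1,177.7) and (302.3,251.7).

```bash
cat > h.py <<'E'
from bench import *
import numpy as np, cv2
def onz(n,u,v,z,c=None):
    c=c or get_calibration(n);K=c['camera_matrix'];T=np.array(c['cam_to_world'])
    d=T[:3,:3]@np.linalg.solve(K,[u,v,1]);o=T[:3,3]
    return (o+d*(z-o[2])/d[2]).round(1)
def proj(n,P,c=None):
    c=c or get_calibration(n);T=np.linalg.inv(c['cam_to_world']);p=T[:3,:3]@np.array(P)+T[:3,3]
    q=c['camera_matrix']@p;return (q[:2]/q[2]).round(1)
def tool(P,s=None):
    from scipy.spatial.transform import Rotation as R
    s=s or read_state();return R.from_quat(s['ee_rot']).inv().apply(np.array(P)-s['position']).round(1)
E
python3 - <<'E'
from h import *
for nm,a,b,z in [('jar',(279.4,188.6),(287,206.2),60),('lid',(324.6,188.4),(301.2,267),13),('knob',(325.1,177.7),(302.3,251.7),45),('small',(367.4,173.7),(320.7,321.7),13),('narrow',(220,206),(278,173),60)]:
    print(nm,onz('scene',*a,z),onz('side',*b,z))
from scipy.spatial.transform import Rotation as R
print(R.from_quat(read_state()['ee_rot']).as_matrix().round(3))
E
```

```text
jar [476.7 137.2  60. ] [480.5 131.1  60. ]
lid [480.   13.5  13. ] [484.4   5.9  13. ]
knob [480.   14.3  45. ] [485.1   7.6  45. ]
small [ 479.8 -114.1   13. ] [ 487.5 -121.5   13. ]
narrow [483.3 274.6  60. ] [485.2 268.6  60. ]
[[ 0.898 -0.44  -0.001]
 [-0.44  -0.898 -0.002]
 [ 0.     0.002 -1.   ]]
```

View pics/wrist0.png

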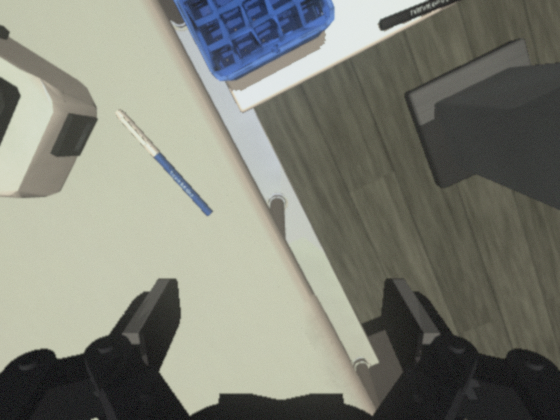

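Run:
```python
from h import *
print('brown',onz('scene',255,180,0),onz('side',351,222,0),'white',onz('scene',279,172,0),onz('side',364,245,0))
# height: triangulate tops
def tri(a,b):
    L=[]
    for n,p in (('scene',a),('side',b)):
        c=get_calibration(n);T=np.array(c['cam_to_world']);d=T[:3,:3]@np.linalg.solve(c['camera_matrix'],[*p,1]);L.append((T[:3,3],d/np.linalg.norm(d)))
    A=sum(np.eye(3)-np.outer(d,d) for o,d in L);B=sum((np.eye(3)-np.outer(d,d))@o for o,d in L)
    return np.linalg.solve(A,B).round(1)
print(tri((252,138),(354,172)),tri((277,131),(370,192)))
print('jar',tri((279.4,188.6),(287,206.2)),'knob',tri((325.1,177.7),(302.3,251.7)),'lid',tri((324.6,188.4),(301.2,267)))
print('rack',tri((128,232),(250,125)))
```

```text
brown [608.8 139.4   0. ] [619.3 147.8   0. ] white [610.8  69.5   0. ] [620.3  68.4  -0. ]
[609.2 139.3 121. ] [616.9  69.4 116.8]
jar [481.  135.3  56.9] knob [485.4  11.2  41.3] lid [485.1  10.3   8.9]
rack [445.7 459.6  99.2]
```

Request:
arm_command(steps=[0.0357, 0.0335, 0, 0, 0.0357, 0.0335, 0, 0, 0.0357, 0.0335, 0, 0, 0.0357, 0.0335, 0, 0, 0.0357, 0.0335, 0, 0, 0.0357, 0.0335, 0, 0, 0.0357, 0.0335, 0, 0, 0.0357, 0.0335, 0, 0, 0.0357, 0.0335, 0, 0, 0.0357, 0.0335, 0, 0, 0.0357, 0.0335, 0, 0, 0.0357, 0.0335, 0, 0, 0, 0, 0, -0.114, 0, 0, 0, -0.114, 0, 0, 0, -0.114, 0, 0, 0, -0.114, 0, 0, 0, 0, 0, 0, 0, 0], grip=0.0854)

```text
clock: 2.4
position: [482.7, 11.6, 231.2]
ee_rot: [1.0, -0.001, -0.0, 0.0]
contact_force: [0.5, -0.9, 0.3]
gripper_width: 85.2
grasp_force: 0.0
```

Run:
```python
from h import *
s=read_state();c=get_calibration('wrist')
cv2.imwrite('pics/w1.png',get_image('wrist')[...,::-1])
import pickle;pickle.dump((s,c),open('w1.pkl','wb'))
print(s['clock'],s['position'],s['ee_rot'])
print(proj('wrist',(482.5,10.5,45),c),proj('wrist',(479,134,60),c))
```

```text
2.4 [482.69147112  11.64218582 231.20910177] [ 9.99999732e-01 -7.22508705e-04 -1.14563333e-04  8.15093098e-06]
[281.7 181.5] [146.7 189.3]
```

View pics/w1.png

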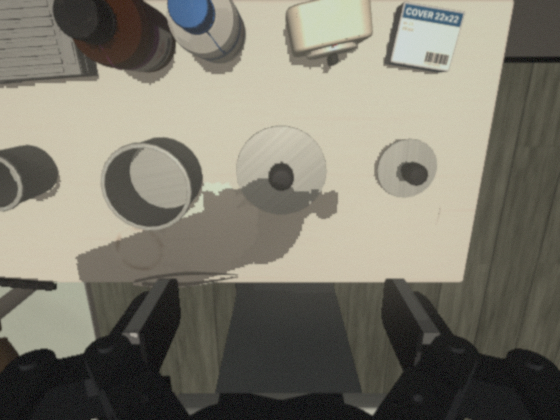

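The wrist view shows the jar rim near (150,184), the large lid's flange near (281,170) with its knob at (281,177), and the small lid at (407,168). I'll enlarge the jar and the large lid.

Run:
```python
import cv2
a=cv2.imread('pics/w1.png')[120:240,90:340]
cv2.imwrite('pics/w1c.png',cv2.resize(a,None,fx=3.2,fy=3.2,interpolation=cv2.INTER_CUBIC))
```

```text
(no output)
```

View pics/w1c.png

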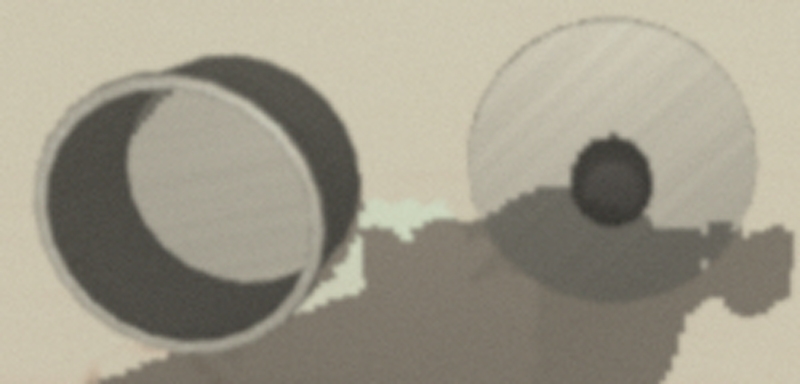

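In the crop the rim centre is at wrist pixel (146.2,186.2), the flange centre at (281.4,169.5) and the knob top at about (281.2,177).

Run:
```python
from h import *
import pickle;s,c=pickle.load(open('w1.pkl','rb'))
for nm,p,z in [('jar',(146.2,186.2),60),('lid',(281.4,169.5),13),('knob',(281.2,178),45)]:
    P=onz('',*p,z,c);print(nm,P,tool(P,s))
```

```text
jar [481.9 134.1  60. ] [  -0.9 -122.5  171.2]
lid [487.1  10.7  13. ] [  4.5   0.9 218.2]
knob [485.9  11.   45. ] [  3.3   0.6 186.2]
```

Request:
arm_command(steps=[0.0035, 0.0005, 0.025, 0, 0, 0, 0.03, 0, 0, 0, 0.03, 0, 0, 0, 0.03, 0, 0, 0, 0.03, 0, 0, 0, 0.03, 0, 0, 0, 0.02, 0, 0, 0, 0.01, 0, 0, 0, 0.01, 0, 0, 0, 0, 0, 0, 0, 0, 0])

```text
clock: 3.82
position: [486.8, 11.3, 16.9]
ee_rot: [1.0, 0.0, 0.001, -0.0]
contact_force: [0.4, -0.0, 0.6]
gripper_width: 85.5
grasp_force: 0.0
```

Request:
arm_command(steps=[0, 0, 0, 0, 0, 0, 0, 0, 0, 0, 0, 0, 0, 0, 0, 0, 0, 0, 0, 0, 0, 0, 0, 0, 0, 0, 0, 0, 0, 0, 0, 0], grip=0.015)

```text
clock: 4.82
position: [486.4, 11.2, 16.7]
ee_rot: [1.0, 0.0, 0.0, -0.0]
contact_force: [-1.0, 1.1, 5.0]
gripper_width: 23.4
grasp_force: 58.9
```

Request:
arm_command(steps=[0, 0, -0.01, 0, 0, 0, -0.02, 0, 0, 0, -0.03, 0, 0, 0, -0.03, 0, 0, 0, -0.03, 0, 0, 0, 0, 0, 0, 0, 0, 0])

```text
clock: 5.7
position: [485.3, 11.0, 135.5]
ee_rot: [1.0, -0.0, -0.001, -0.0]
contact_force: [-0.7, 0.1, -2.0]
gripper_width: 22.8
grasp_force: 59.0
```

Run:
```python
from h import *
import pickle
s=read_state();c=get_calibration('wrist');w=get_image('wrist')[...,::-1]
pickle.dump((s,c),open('w2.pkl','wb'))
sd=get_image('side')[...,::-1]
o=np.zeros((600,800,3),np.uint8);o[:420,:560]=w
o[:480,560:]=cv2.resize(sd[150:310,240:320],None,fx=3,fy=3,interpolation=cv2.INTER_CUBIC)
cv2.imwrite('pics/w2.png',o);print(s['clock'],s['position'],s['gripper_width'],s['grasp_force'],s['contact_force'],s['wrist_torque'])
```

```text
5.7 [485.31651207  10.96178342 135.46364916] 22.751117159276692 59.022394759522285 [-0.69375602  0.10995777 -1.9722337 ] [-0.0436734   0.0032568  -0.02231587]
```

View pics/w2.png

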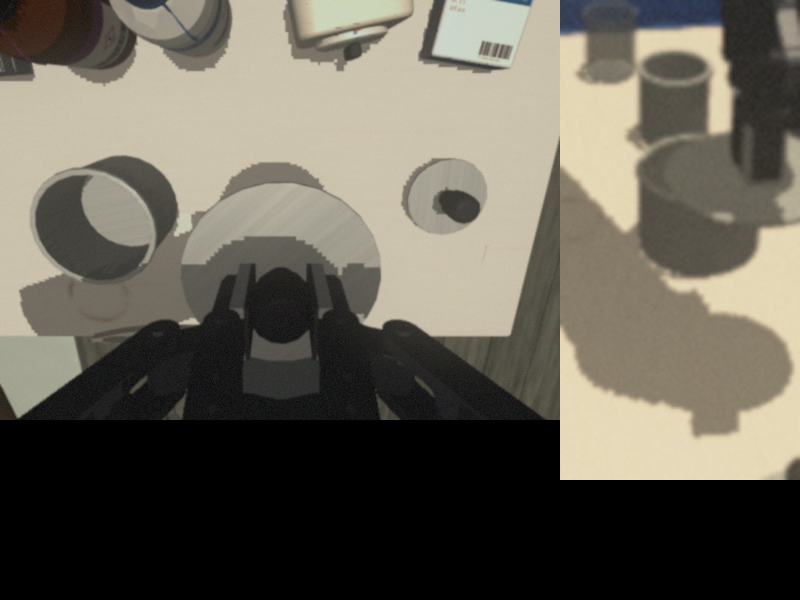

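The lid is held level. In the wrist view the flange spans columns 181 to 381 with its far edge at row 182. The jar rim is centred at about (93,225), and the side view also shows the lid level above the table.

Run:
```python
from h import *
import pickle;s,c=pickle.load(open('w2.pkl','rb'))
print('jar',onz('',93,225,60,c),'far edge',onz('',281,182,132,c),'L',onz('',181,270,132,c),'R',onz('',381,270,132,c))
P=np.array(s['position'])
print(tool((482,134,P[2]),s))
```

```text
jar [483.4 134.2  60. ] far edge [530.9  11.  132. ] L [489.3  56.9 132. ] R [489.3 -35.  132. ]
[  -3.4 -123.     0. ]
```

Request:
arm_command(steps=[-0.0015, -0.013, 0, 0, 0, -0.02, 0, 0, 0, -0.025, 0, 0, 0, -0.025, 0, 0, 0, -0.02, 0, 0, 0, -0.013, 0, 0, 0, -0.007, 0, 0, 0, 0, 0, 0, 0, 0, 0.01, 0, 0, 0, 0.015, 0, 0, 0, 0.015, 0, 0, 0, 0.008, 0, 0, 0, 0, 0, 0, 0, 0, 0])

```text
clock: 7.55
position: [485.1, 134.2, 88.7]
ee_rot: [1.0, 0.0, 0.0, -0.0]
contact_force: [-0.5, 0.5, -0.8]
gripper_width: 22.6
grasp_force: 59.0
```

Run:
```python
from h import *
import pickle
s=read_state();c=get_calibration('wrist');w=get_image('wrist')[...,::-1]
pickle.dump((s,c),open('w3.pkl','wb'))
sd=get_image('side')[...,::-1];sc=get_image('scene')[...,::-1]
o=np.zeros((600,800,3),np.uint8)
o[:450,:400]=cv2.resize(sd[140:252,238:338],(400,450),interpolation=cv2.INTER_CUBIC)
o[:450,400:]=cv2.resize(sc[130:242,230:330],(400,450),interpolation=cv2.INTER_CUBIC)
cv2.imwrite('pics/w3.png',o);print(s['clock'],s['position'],s['ee_rot'],s['contact_force'])
```

```text
7.55 [485.13771402 134.19936905  88.70574499] [ 9.99999908e-01  7.58955696e-05  3.92095692e-04 -1.59488076e-04] [-0.53371537  0.48710563 -0.82786129]
```

View pics/w3.png

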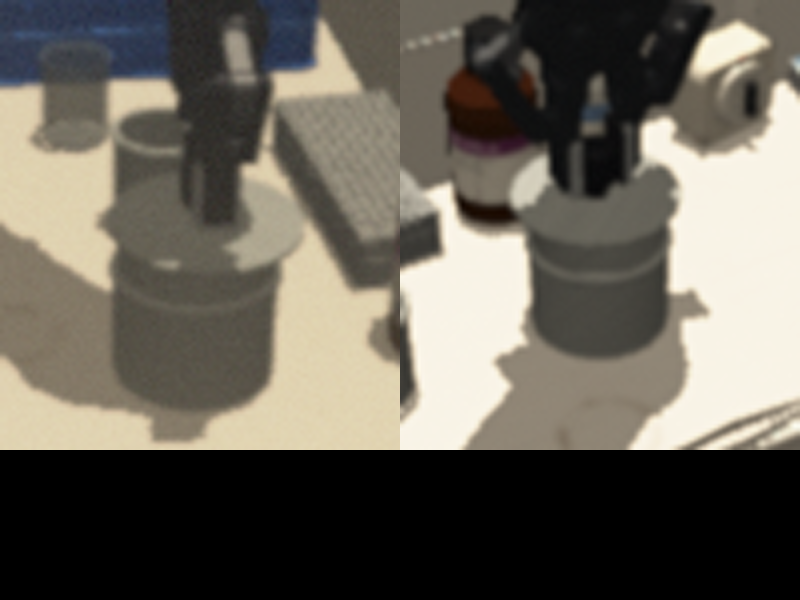

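The side crop shows the flange centred about 1.4 px (2.5 mm) to the +x side of the rim, and the scene crop agrees. I'll correct that by 2.5 mm and lower slowly.

Request:
arm_command(steps=[-0.0025, 0, 0, 0, 0, 0, 0.004, 0, 0, 0, 0.005, 0, 0, 0, 0.005, 0, 0, 0, 0.003, 0, 0, 0, 0.001, 0, 0, 0, 0.001, 0, 0, 0, 0, 0, 0, 0, 0, 0])

```text
clock: 8.82
position: [482.4, 134.2, 69.4]
ee_rot: [1.0, 0.0, 0.0, -0.0]
contact_force: [-0.3, -0.4, -1.3]
gripper_width: 23.4
grasp_force: 59.0
```

Request:
arm_command(steps=[0, 0, 0.001, 0, 0, 0, 0.001, 0, 0, 0, 0, 0, 0, 0, 0, 0])

```text
clock: 9.32
position: [482.3, 134.1, 67.3]
ee_rot: [1.0, 0.0, -0.0, 0.0]
contact_force: [0.3, 0.9, -1.0]
gripper_width: 23.0
grasp_force: 59.0
```

Request:
arm_command(steps=[0, 0, 0.0005, 0, 0, 0, 0.0005, 0, 0, 0, 0.0005, 0, 0, 0, 0, 0, 0, 0, 0, 0])

```text
clock: 9.95
position: [482.3, 134.2, 66.7]
ee_rot: [1.0, 0.0, 0.0, -0.0]
contact_force: [-2.8, -0.5, 4.7]
gripper_width: 22.7
grasp_force: 59.8
```

The upward force has risen by about 6 N at the expected height, so the lid is seated. I'll release it and retreat straight up.

Request:
arm_command(steps=[0, 0, 0, 0, 0, 0, 0, 0, 0, 0, 0, 0, 0, 0, 0, 0, 0, 0, 0, 0], grip=0.06)

```text
clock: 10.58
position: [482.3, 134.1, 65.7]
ee_rot: [1.0, 0.0, -0.0, 0.0]
contact_force: [0.2, 1.0, 0.4]
gripper_width: 59.9
grasp_force: 0.0
```

Request:
arm_command(steps=[0, 0, -0.005, 0, 0, 0, -0.01, 0, 0, 0, -0.02, 0, 0, 0, -0.03, 0, 0, 0, -0.03, 0, 0, 0, -0.03, 0, 0, 0, -0.02, 0, 0, 0, 0, 0, 0, 0, 0, 0])

```text
clock: 11.7
position: [481.6, 133.9, 210.2]
ee_rot: [1.0, -0.0, -0.001, 0.0]
contact_force: [-0.2, 0.1, -0.4]
gripper_width: 59.9
grasp_force: 0.0
```

Run:
```python
from h import *
s=read_state();w=get_image('wrist')[...,::-1]
sd=get_image('side')[...,::-1]
o=np.zeros((420,800,3),np.uint8)
o[:,:480]=w[:,:480]
o[:,480:]=cv2.resize(sd[150:282,238:338],(320,420),interpolation=cv2.INTER_CUBIC)
cv2.imwrite('pics/w4.png',o);print(s['clock'],s['position'],s['contact_force'])
```

```text
11.7 [481.6476095  133.90416148 210.20983596] [-0.24446589  0.07793501 -0.36116374]
```

View pics/w4.png

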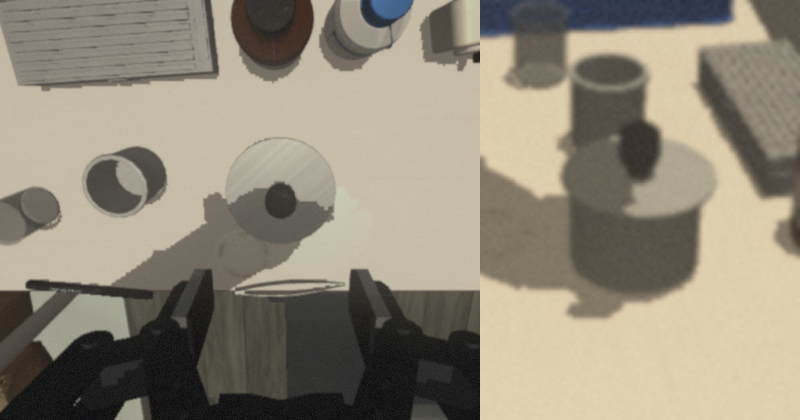

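The lid sits level on the jar: flange at wrist pixel (280,190), and about 3 mm off-centre in the side view, within tolerance. The narrow jar is untouched, and the gripper is clear.

```bash
python3 -c "
from bench import *
print(job_done())"
```

```text
the job is handed in; nothing more can be done
None
```

The large lid is seated level on the wide jar, about 3 mm off-centre by the last side view. The gripper is clear, the other items were never touched, and I handed the job in at about 12 s; the hand-in call returned no verdict.

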